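Show the torch's front glass to the inspection camera

ROBOT

A 6-joint arm with a two-finger parallel gripper is mounted at the origin on a cart in front of the work surface, level with it; the furniture and walls round the work are solid. World frame = base frame: x ahead of the robot, y to its left, z up, the work surface at z = 0. Lengths are in m, angles in rad, forces in N, time in s.
With the tool pointing down it reaches from about 0.3 to 0.85 m from the base axis. Payload 4.2 kg.
Tool frame: the origin (TCP) lies between the finger pads; the fingertips stand 19 mm ahead of it and the grasp point (between the pads) is the TCP; z points along the fingers, y is the direction in which the jaws open and shut (so a half turn about z gives the same grasp; the last joint's range is limited). The gripper opens to 91 mm and grips with 3 to 60 N. Pads are 32 mm wide; open, the fingers measure 118 mm over their backs; the gripper's body (76 mm by 178 mm) begins 60 mm behind the grasp point.
Start: joints at [-1.258, 0.32, 1.565, -0, 1.257, -0.02], TCP at [0.188, -0.543, 0.233] pointing down, gripper open.
Joint ranges: [-3.11, 3.11], [-0.84, 2.01], [0.21, 2.61], [-1.34, 4.49], [0.05, 2.63], [-2.56, 2.56]. Speed limits (rad/s): [2.57, 2.57, 3.14, 3.14, 3.14, 3.14].

INTERFACE

Orientations are given as a unit quaternion [w, x, y, z].
In Python, from plant import observe, get_image, get_calibration, hand_in gives the robot as it stands.
- The arm moves only by the shell command python3 -m jog 'ROWS' [FORCE]. ROWS is JSON, a list of rows, each a list of 5 numbers: the shift along the world's x, y, z in cm, then the turn about the world's z in degrees, then the closure in counts, from 0 (fully open) to 255 (shut). A call has 1 to 8 rows; each row is the pose to reach, as a shift and turn from the pose commanded when the call began; what a row does not reach only later rows make up. A row lasts 1/10 s, in which the tool goes at most 50 mm and 8.59 degrees, less where a joint would pass 70% of its speed; a pose out of reach is approached as far as the arm can. A call with a gripper value outside its range is refused whole. The fingers move at their own pace and stop on an object; FORCE is the grip in N (left out, the last holds). Time passes only in rows, so rows that repeat a pose let the fingers close. It gives the time, the measured TCP pose, the force and the opening at its end, in the units of the state.
- observe(): the state, without advancing time (a new reading comes with each control period).
- get_image(name): name is "scene" or "top" or "wrist"; returns the picture (420x560x3 uint8, red, green, blue); there is no depth.
- get_calibration(name): a dict with "mtx" (3x3 intrinsics, pixels), "extrinsics" (4x4, takes a point from camera to world coordinates); the wrist camera has in their place "T_tool_cam" (4x4, takes a point from camera to tool coordinates, whose origin is the TCP and whose axes are the flange's). Camera axes: x right, y up, looking along -z (the intrinsics and any distortion apply to the point x, -y, -z); pixel columns grow to the right and rows downward; lengths in m; the calibration is good to about 2 mm. A picture is of the moment at which its call begins: read the wrist's pose just before it. get_calibration takes no time and is no camera call.
- hand_in(): hands the job in, once; it reports no verdict.
The state is a dict: "t": time; "joint_pos": joint angles; "dq": joint speeds; "effort": joint torques, N m; "tcp_pos": TCP position; "eef_rot": TCP orientation; "force": force on the tool from outside, world axes, zero at the start; "moment": the same for the moment, N m; "width": finger opening in m.
Only numpy, scipy, OpenCV 4.12 (cv2) and the standard library are available. Lean on these libraries where they do the work, as an engineer would, in place of code of your own. Each camera call takes 0.05 s, during which the arm holds its last target.

TASK

Take the torch with the green ring out of the wooden rack and hold it up in the air in front of the inspection camera, so that its ringed front end looks straight into the camera lens: centred on the lens, in line with the direction the camera is looking, with about 7 cm between the lens and the front of the torch. Finish while still holding it there, quite still; leave the other two torches lying in the rack and do not bump the camera or the safety glasses.

Things in the scene. Friction and masses are not known exactly. Their poses are not given: they have to be found in the camera images.
- torch_green_center (a point): centre of the torch with the GREEN ring: treat its black barrel as a cylinder 32 mm in diameter, 104 mm long, 0.08 to 0.17 kg. Its own y axis runs along the barrel: -y points to the front (ring) end, 51 mm from this point; the tail end is 52 mm the other way. It lies level in the rack, its axis 36 mm above the table; it may be rolled about its y axis.
- torch_green_front (a point): middle of the front face (glass, green ring) of the same torch, on its axis, 51 mm along its -y axis from the centre; same axes.
- torch_yellow_center (a point): centre of the like torch with the yellow ring, lying in another place of the rack; stays there.
- torch_violet_center (a point): centre of the like torch with the violet ring, lying in another place of the rack; stays there.
- torch_rack: wooden rack fixed to the table, 100 x 260 x 33 mm; origin in the middle of its underside. Three places at -90, 0 and +90 mm along its y axis; which torch is where changes. Torches lie along its x axis, fronts towards +x, on two notched bars 12 mm thick, 36 mm either side of the torch centre; between the bars (60 mm clear) nothing is under the barrel down to the table.
- camera_lens (a point): middle of the front of the camera lens, 0.23 to 0.31 m above the table. The camera (white head 56 x 52 x 46 mm, black lens, ring light, on a post) looks along -x of this frame: towards the robot side and 0.2 to 0.5 rad downward; y is level, z the camera's own up. Height and tilt are held by friction only; leave them as found.
- glasses_center (a point): middle of a pair of yellow safety glasses (59 x 126 x 44 mm) lying on the table; leave alone.
- torch_green: the same torch as a whole, origin on its underside (16 mm below the centre as it lies), same axes; use the centre for grasping.
- camera_stand: foot of the camera stand, origin on the the axis of the post, at the table; at yaw 0 the camera looks towards -x. Foot 140 x 150 x 16 mm, fixed, its middle 30 mm in front of the post; post 22 mm in diameter, 382 mm high, 105 mm behind the lens.
Things that resemble listed ones, but are neither listed nor needed, are in the scene too. What is shaped like the torch_green but pink is not meant.

How it is judged:
On the way:
1. the green-ringed torch is lifted clear of the rack in the gripper (height (world z) of torch_green_center above 0.08 m and contact force between the fingers and torch_green above 0.5 N and contact force between torch_green and torch_rack below 0.05 N), for 0.2 s.
At the end, for the whole second after the job is handed in: Gripper holds the green-ringed torch still in the air, touching neither camera nor rack, front towards the lens: front face 40-100 mm from it, within 18 mm of its axis sideways and up/down, barrel within 0.17 rad of it; other torches moved under 20 mm, lens under 10 mm (x of torch_green_front in the frame of camera_lens between -0.1 and -0.04 m and y of torch_green_front in the frame of camera_lens between -0.018 and 0.018 m and z of torch_green_front in the frame of camera_lens between -0.018 and 0.018 m and x of torch_green_center in the frame of camera_lens below -0.08 m and angle between the y axis of torch_green_center and the x axis of camera_lens, either way round below 0.17 rad and height (world z) of torch_green_center above 0.11 m and contact force between the fingers and torch_green above 0.5 N and contact force between torch_green and camera_stand below 0.05 N and contact force between torch_green and torch_rack below 0.05 N and linear speed of torch_green below 0.02 m/s and angular speed of torch_green below 0.15 rad/s and distance of each of torch_yellow_center, torch_violet_center from where it was at the start of the episode below 0.02 m and distance of camera_lens from where it was at the start of the episode below 0.01 m); the arm keeps its last pose, push and grip.
It fails at once if the yellow- or violet-ringed torch is lifted or shoved out of its place (more than 30 mm) (distance of any of torch_yellow_center, torch_violet_center from where it was at the start of the episode above 0.03 m).
It fails at once if the camera is knocked out of place (lens moved by more than 10 mm) (distance of camera_lens from where it was at the start of the episode above 0.01 m).
It fails at once if the safety glasses are pushed by more than 30 mm (distance of glasses_center from where it was at the start of the episode above 0.03 m).
It also fails if it takes over 30 s, if anything falls off the work surface, if the arm or the gripper's body presses on something with over 40 N, if the wrist force passes 120 N, or if a joint passes its speed limit or range.

## Working session

There is one attempt and no reset: what is moved stays moved. The work goes in short steps, Python scripts to look and compute and a shell command to move; the robot and the scene stay as the last step left them, time stands still between calls to the robot, and variables do not carry over. Pictures are saved under pics/ and viewed, and the job is handed in when it is done.

```bash
ls; mkdir -p pics; python3 - <<'E'
from plant import *
import cv2
s=observe();print({k:s[k] for k in('t','tcp_pos','eef_rot','width','force')})
for n in('scene','top','wrist'):
    im=get_image(n);cv2.imwrite(f'pics/{n}0.png',im[:,:,::-1]);c=get_calibration(n);print(n,c)
E
```

```text
pics
{'t': 0.0, 'tcp_pos': array([ 0.18770227, -0.5430058 ,  0.23212294]), 'eef_rot': array([-8.61883916e-04,  9.86188888e-01,  1.65622211e-01, -1.34857683e-04]), 'width': 0.09084190025365266, 'force': array([-0.00449659, -0.0888595 ,  1.03640562])}
scene {'mtx': array([[513.89091345,   0.        , 286.39808335],
       [  0.        , 513.89091345, 202.50995367],
       [  0.        ,   0.        ,   1.        ]]), 'extrinsics': array([[ 4.63085969e-01,  5.83901878e-01, -6.66790808e-01,
        -5.33323710e-01],
       [-8.86313213e-01,  3.04635783e-01, -3.48777764e-01,
        -3.12889134e-01],
       [-5.23651223e-04,  7.52499592e-01,  6.58592507e-01,
         1.27060119e+00],
       [ 0.00000000e+00,  0.00000000e+00,  0.00000000e+00,
         1.00000000e+00]])}
top {'mtx': array([[410.61862995,   0.        , 288.17841722],
       [  0.        , 410.61862995, 216.77980151],
       [  0.        ,   0.        ,   1.        ]]), 'extrinsics': array([[ 0.02834337,  0.98239573, -0.18464911,  0.35577503],
       [-0.99954029,  0.02984317,  0.00534776,  0.24391513],
       [ 0.01076413,  0.18441265,  0.98278996,  1.32638925],
       [ 0.        ,  0.        ,  0.        ,  1.        ]])}
wrist {'mtx': array([[303.61002752,   0.        , 273.61345821],
       [  0.        , 303.61002752, 205.61522359],
       [  0.        ,   0.        ,   1.        ]]), 'T_tool_cam': array([[ 7.05625142e-05,  9.62603850e-01,  2.70912945e-01,
         7.56497069e-02],
       [ 9.99999993e-01, -4.10536987e-05, -1.14590557e-04,
        -1.81002825e-04],
       [-9.91833326e-05,  2.70912951e-01, -9.62603845e-01,
        -1.50186615e-01],
       [ 0.00000000e+00,  0.00000000e+00,  0.00000000e+00,
         1.00000000e+00]])}
```

View pics/scene0.png

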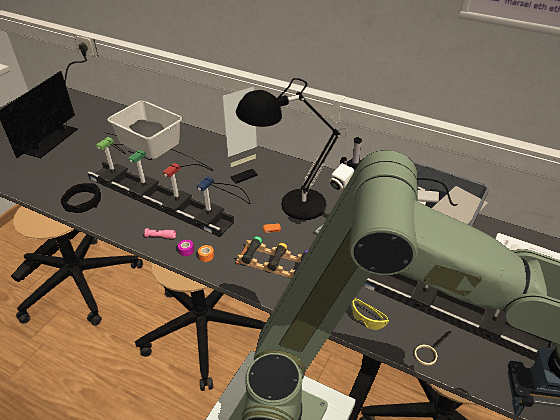

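View pics/top0.png

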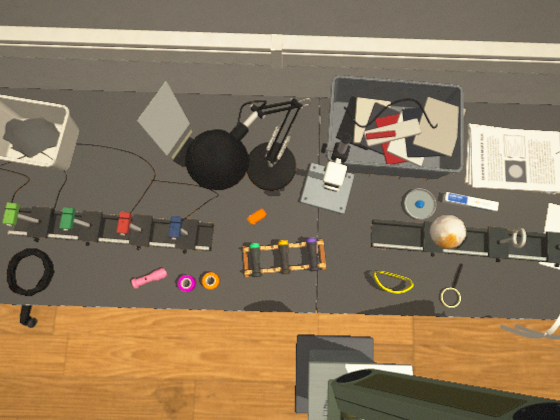

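View pics/wrist0.png

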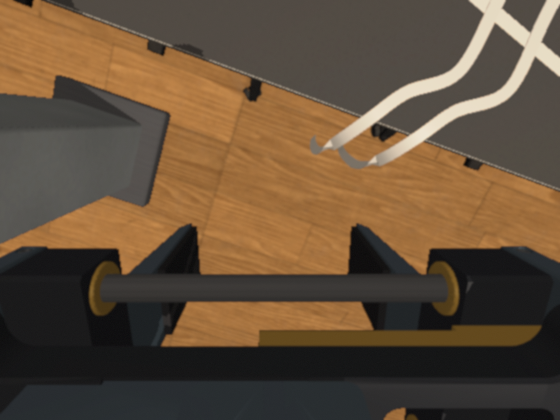

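```bash
cat > h.py <<'E'
import numpy as np,cv2
from plant import *
from scipy.spatial.transform import Rotation as R
def Rq(q): return R.from_quat([q[1],q[2],q[3],q[0]])
def cam(name,s=None):
    c=get_calibration(name)
    if name=='wrist':
        T=np.eye(4);T[:3,:3]=Rq(s['eef_rot']).as_matrix();T[:3,3]=s['tcp_pos'];E=T@c['T_tool_cam']
    else:E=c['extrinsics']
    return c['mtx'],E,c
def ray(K,E,u,v):
    d=np.array([(u-K[0,2])/K[0,0],-(v-K[1,2])/K[1,1],-1.]);d=E[:3,:3]@d
    return E[:3,3],d/np.linalg.norm(d)
def onz(K,E,u,v,z):
    o,d=ray(K,E,u,v);return o+d*(z-o[2])/d[2]
def tri(rays):
    A=np.zeros((3,3));b=np.zeros(3)
    for o,d in rays:
        P=np.eye(3)-np.outer(d,d);A+=P;b+=P@o
    p=np.linalg.solve(A,b);return p,[np.linalg.norm((np.eye(3)-np.outer(d,d))@(p-o)) for o,d in rays]
def proj(K,E,p):
    q=E[:3,:3].T@(np.asarray(p)-E[:3,3]);return np.array([K[0,2]+K[0,0]*q[0]/-q[2],K[1,2]-K[1,1]*q[1]/-q[2]])
def crop(src,dst,x,y,w,h,f):
    im=cv2.imread(src)[y:y+h,x:x+w];cv2.imwrite(dst,cv2.resize(im,None,fx=f,fy=f,interpolation=cv2.INTER_CUBIC))
E
python3 - <<'E'
from h import *
crop('pics/top0.png','pics/topc.png',230,130,130,150,4)
crop('pics/scene0.png','pics/scenec.png',225,130,160,150,4)
K,E,c=cam('top');print(c.keys())
for n,u,v,z in[('green ring',255,245,.036),('green tail',255,274,.036),('yel',284,243,.036),('vio',312,241,.036),('head',336,175,.27),('glasses',394,282,.02)]:print(n,onz(K,E,u,v,z))
E
```

```text
dict_keys(['mtx', 'extrinsics'])
green ring [0.5045122  0.33893309 0.036     ]
green tail [0.41389344 0.33501253 0.036     ]
yel [0.51356457 0.24770042 0.036     ]
vio [0.52255308 0.15932843 0.036     ]
head [0.67167738 0.11365121 0.27      ]
glasses [ 0.40226228 -0.10255712  0.02      ]
```

View pics/topc.png

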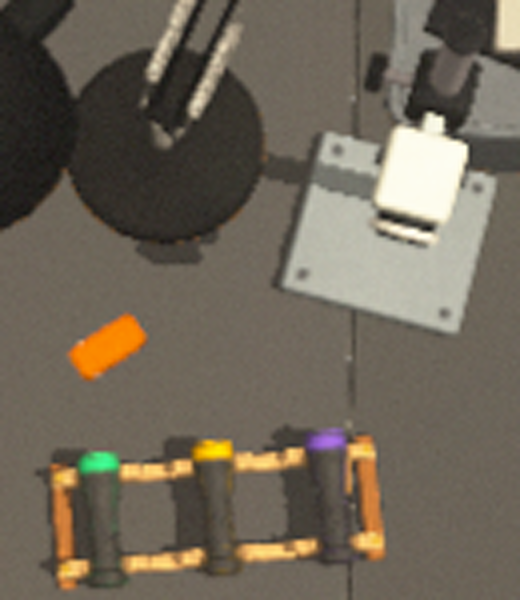

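View pics/scenec.png

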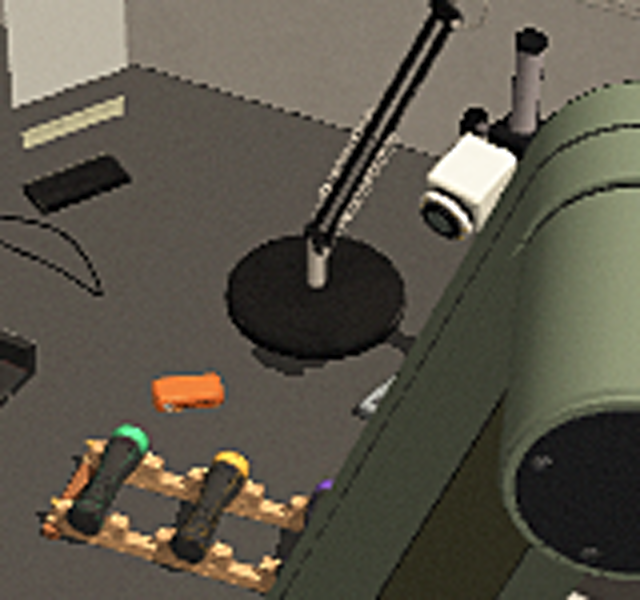

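```bash
python3 -m jog '[[31,54,19,-14,0],[31,54,19,-14,0],[31,54,19,-14,0],[31,54,19,-14,0],[31,54,19,-14,0],[31,54,19,-14,0],[31,54,19,-14,0],[31,54,19,-14,0]]'
```

```text
t: 0.95
tcp_pos: [0.3787, -0.2098, 0.3503]
eef_rot: [0.0, 0.999, 0.044, 0.0]
force: [0.9, -0.2, 0.8]
width: 0.0911
```

```bash
python3 -m jog '[[12,26,7,0,0],[12,26,7,0,0],[12,26,7,0,0],[12,26,7,0,0],[12,26,7,0,0],[12,26,7,0,0],[12,26,7,0,0]]'
python3 - <<'E'
from h import *
s=observe();print(s['t'],s['tcp_pos'],s['eef_rot'])
np.save('pics/s1.npy',s,allow_pickle=True)
for n in('wrist','scene','top'):
    im=get_image(n);cv2.imwrite(f'pics/{n}1.png',im[:,:,::-1])
crop('pics/scene1.png','pics/scene1c.png',225,130,160,150,4)
E
```

```text
t: 1.65
tcp_pos: [0.5002, 0.0526, 0.4198]
eef_rot: [-0.001, 0.999, 0.047, 0.001]
force: [0.5, -0.4, -0.4]
width: 0.0913
1.65 [0.50022534 0.05262963 0.41982471] [-9.80590083e-04  9.98877274e-01  4.73573172e-02  7.16710718e-04]
```

View pics/wrist1.png

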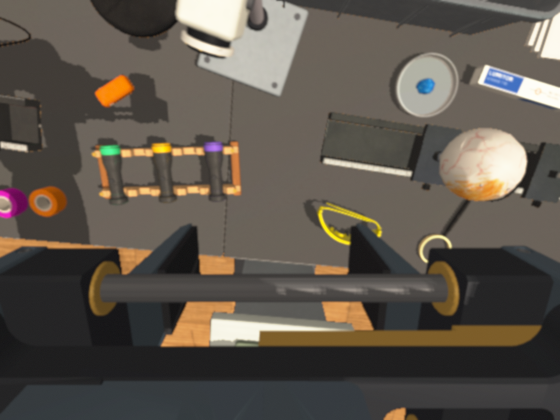

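View pics/scene1c.png

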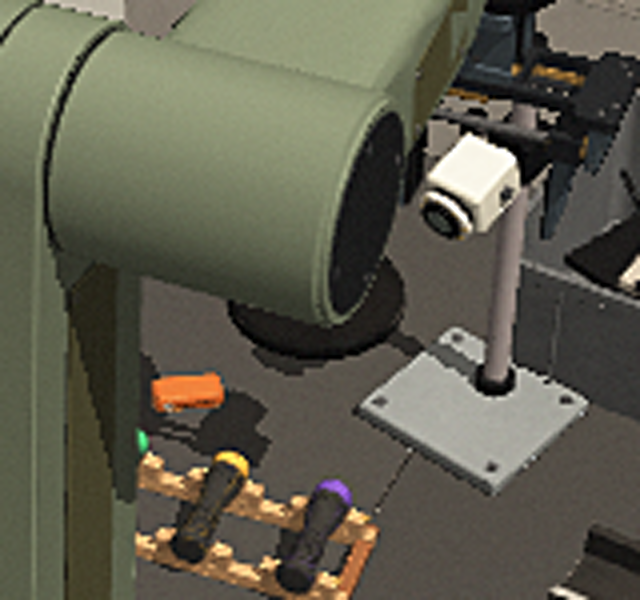

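```bash
python3 - <<'E'
from h import *
crop('pics/wrist1.png','pics/w1c.png',160,0,150,100,5)
crop('pics/wrist1.png','pics/w1r.png',80,130,170,85,4)
crop('pics/top1.png','pics/t1c.png',295,135,70,85,7)
crop('pics/scene1.png','pics/s1c.png',310,155,70,105,6)
E
```

```text
(no output)
```

View pics/w1c.png

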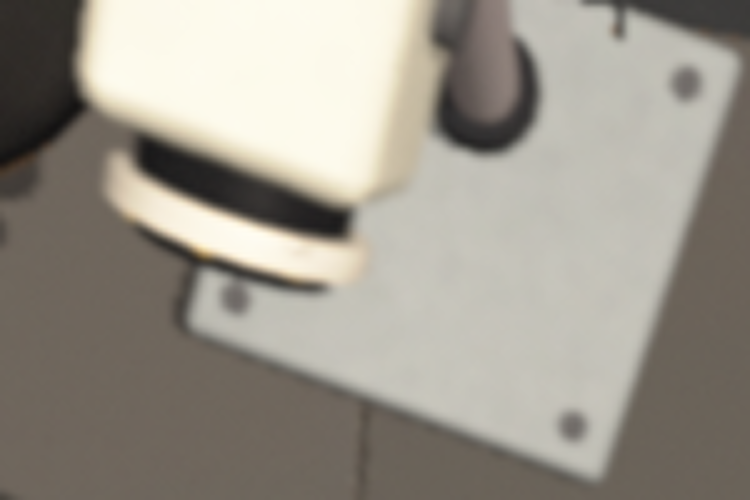

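View pics/w1r.png

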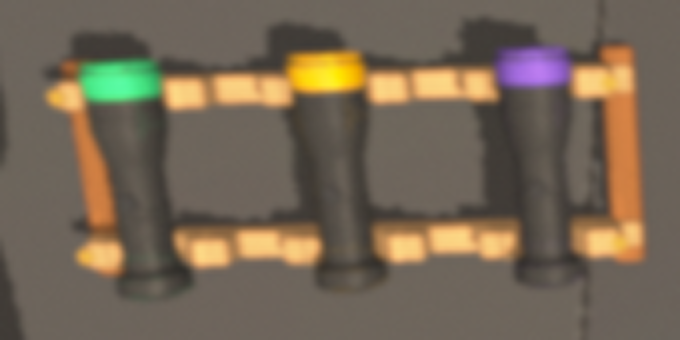

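View pics/t1c.png

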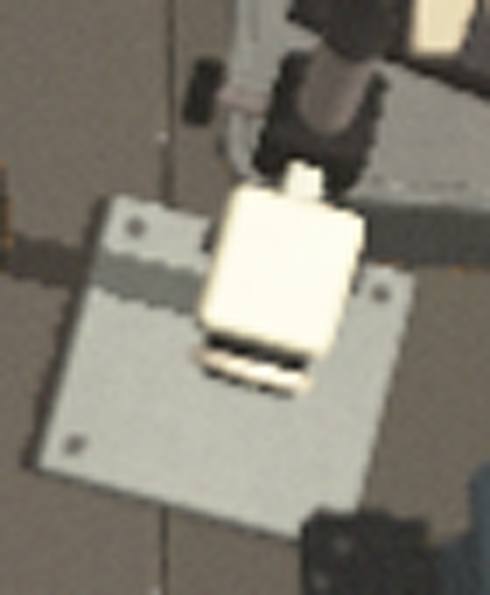

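View pics/s1c.png

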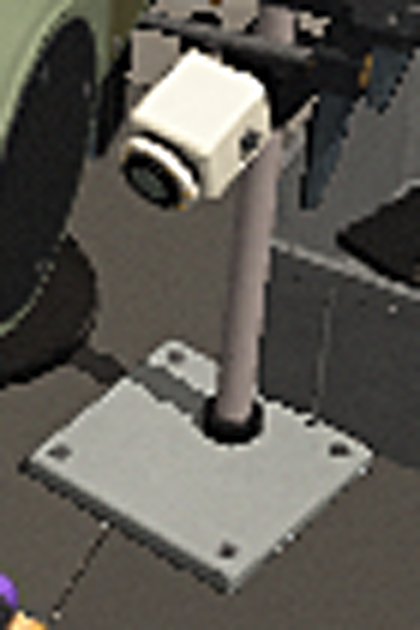

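```bash
python3 - <<'E'
from h import *
s=np.load('pics/s1.npy',allow_pickle=True).item()
W=cam('wrist',s)[:2];S=cam('scene')[:2];T=cam('top')[:2]
w=lambda x,y:(x/5+160-.4,y/5-.4); sc=lambda x,y:(x/6+310-.4,y/6+155-.4); t=lambda x,y:(x/7+295-.4,y/7+135-.4)
def pt(**k):
    r=[ray(*M,*f) for M,f in k.values()]
    return r
print('foot screws z16')
for n,M,f,L in[('w',W,w,[(685,82),(572,425),(235,298)]),('s',S,sc,[(175,355),(340,450),(228,550),(60,452)]),('t',T,t,[(135,227),(380,292),(75,443)])]:
    P=[onz(*M,*f(*p),.016) for p in L]
    for p in P:print(n,p.round(4))
print('post base',onz(*S,*sc(233,428),.018),onz(*W,*w(487,110),.018))
def tr(name,*rs):
    p,e=tri([ray(*M,*f(*q)) for M,f,q in rs]);print(name,p.round(4),np.round(e,4));return p
L=tr('lens',(W,w,(232,255)),(S,sc,(150,182)))
# head top face corners
a=tr('fl',(W,w,(90,95)),(S,sc,(128,122)),(T,t,(202,325)))
b=tr('fr',(W,w,(355,200)),(S,sc,(207,148)),(T,t,(318,357)))
c=tr('bl',(S,sc,(195,50)),(T,t,(240,185)))
d=tr('br',(S,sc,(268,88)),(T,t,(362,217)))
for v in((c-a),(d-b)):
    print(np.linalg.norm(v),'yaw',np.degrees(np.arctan2(v[1],v[0])),'tilt',np.arctan2(v[2],np.hypot(v[0],v[1])))
v=(a+b-c-d)/2; print('widths',np.linalg.norm(b-a),np.linalg.norm(d-c))
rw=lambda x,y:(x/4+80-.4,y/4+130-.4)
print('rack torches: ring/tail at axis')
for n,p,q in[('g',(120,80),(155,282)),('y',(327,72),(350,275)),('v',(533,67),(548,270))]:
    A=onz(*W,*rw(*p),.040);B=onz(*W,*rw(*q),.036);print(n,A.round(4),B.round(4),np.degrees(np.arctan2(*(A-B)[[1,0]])))
print('edge',[onz(*T,u,306,0).round(3) for u in(150,255,300)])
E
```

```text
foot screws z16
w [0.7406 0.0388 0.016 ]
w [0.6343 0.0653 0.016 ]
w [0.6631 0.1811 0.016 ]
s [0.7697 0.155  0.016 ]
s [0.7386 0.0374 0.016 ]
s [0.6336 0.0643 0.016 ]
s [0.6616 0.1813 0.016 ]
t [0.7728 0.1561 0.016 ]
t [0.7445 0.0396 0.016 ]
t [0.6666 0.1824 0.016 ]
post base [0.72492368 0.09906711 0.018     ] [0.72608008 0.10163337 0.018     ]
lens [0.6316 0.1279 0.2609] [0.0003 0.0003]
fl [0.6506 0.1487 0.2798] [0.0002 0.0008 0.001 ]
fr [0.6383 0.1027 0.287 ] [0.0012 0.0021 0.0023]
bl [0.7015 0.1353 0.2967] [0.0006 0.0006]
br [0.6908 0.0895 0.2951] [0.0004 0.0004]
0.055273764384857434 yaw -14.713687675898036 tilt 0.3116901487458223
0.05479496755113123 yaw -14.13639801678994 tilt 0.1487639295132747
widths 0.04811756843891735 0.04706658273531376
rack torches: ring/tail at axis
g [0.5006 0.3375 0.04  ] [0.41   0.3283 0.036 ] 5.796475480908952
y [0.5125 0.2485 0.04  ] [0.4217 0.24   0.036 ] 5.388607360172065
v [0.523  0.1603 0.04  ] [0.4326 0.1506 0.036 ] 6.139374981879783
edge [array([0.306, 0.663, 0.   ]), array([0.315, 0.333, 0.   ]), array([0.319, 0.191, 0.   ])]
```

```bash
python3 -m jog '[[11,-6,-6,0,0],[11,-6,-6,0,0],[11,-6,-6,0,0],[11,-6,-6,0,0]]'
python3 - <<'E'
from h import *
s=observe();print(s['t'],s['tcp_pos'],s['eef_rot'])
np.save('pics/s2.npy',s,allow_pickle=True)
for n in('wrist',):
    im=get_image(n);cv2.imwrite(f'pics/{n}2.png',im[:,:,::-1])
E
```

```text
t: 2.2
tcp_pos: [0.6093, -0.0158, 0.3545]
eef_rot: [0.0, 0.999, 0.042, -0.004]
force: [-0.1, 0.7, -0.2]
width: 0.0911
2.2 [ 0.60932878 -0.01580321  0.35453521] [ 4.22867616e-04  9.99128814e-01  4.15573236e-02 -3.79775827e-03]
```

View pics/wrist2.png

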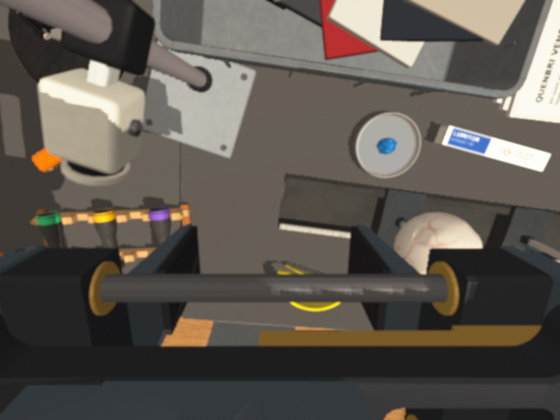

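```bash
python3 -m jog '[[-2,4,3,0,0],[-2,9,5,0,0],[-2,14,5,0,0],[-2,19,5,0,0],[-2,23,5,0,0],[-2,25,4,0,0],[-2,26,3,0,0],[-2,26,3,0,0]]'
python3 - <<'E'
from h import *
s=observe();print(s['t'],s['tcp_pos'],s['eef_rot'])
np.save('pics/s3.npy',s,allow_pickle=True)
for n in('wrist',):
    im=get_image(n);cv2.imwrite(f'pics/{n}3.png',im[:,:,::-1])
crop('pics/wrist3.png','pics/w3c.png',280,0,160,150,5)
crop('pics/wrist2.png','pics/w2c.png',20,40,160,150,5)
E
```

```text
t: 3.05
tcp_pos: [0.5873, 0.2478, 0.3879]
eef_rot: [0.001, 0.999, 0.044, -0.002]
force: [-0.1, 0.7, -1.4]
width: 0.0912
3.05 [0.58727449 0.24778981 0.3879135 ] [ 9.71433725e-04  9.99011155e-01  4.44132566e-02 -1.79734024e-03]
```

View pics/wrist3.png

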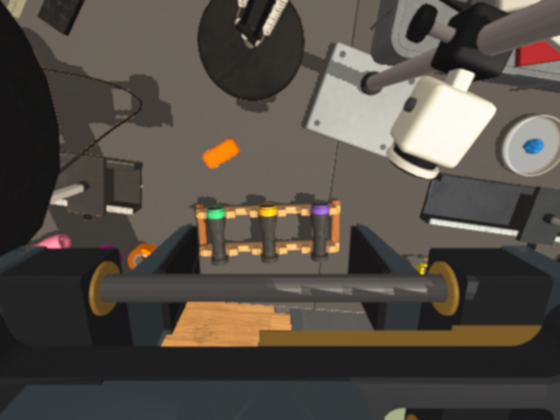

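View pics/w2c.png

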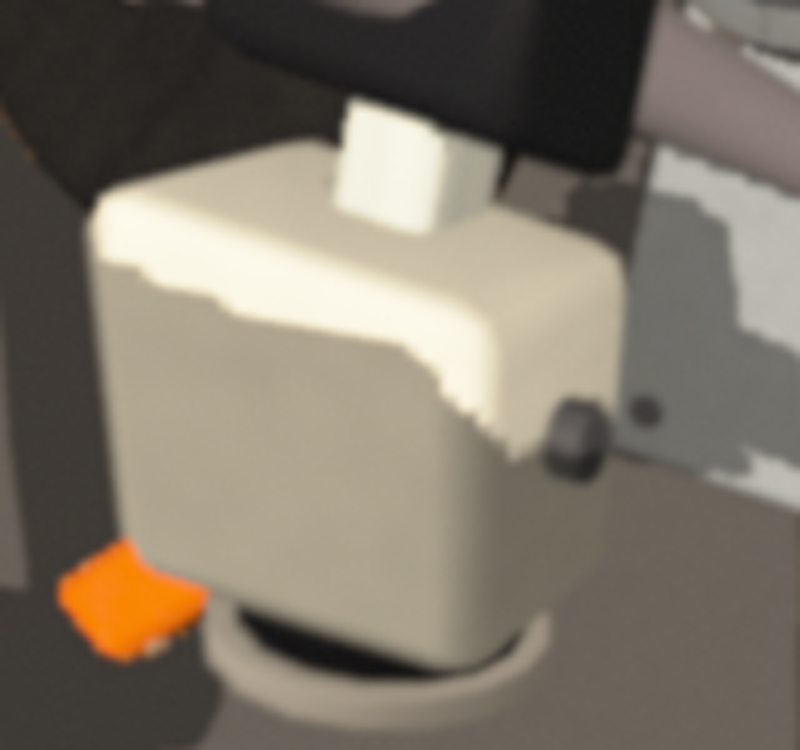

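View w3c.

```bash
python3 - <<'E'
from h import *
crop('pics/wrist3.png','pics/w3c.png',370,50,140,140,5)
E
```

```text
(no output)
```

View pics/w3c.png

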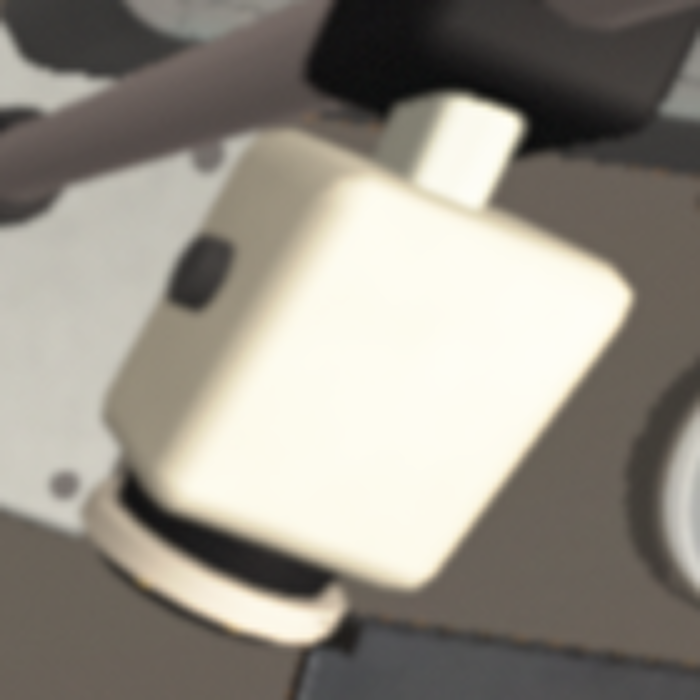

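```bash
python3 - <<'E'
from h import *
s1,s2,s3=[np.load(f'pics/s{i}.npy',allow_pickle=True).item() for i in(1,2,3)]
W1=cam('wrist',s1)[:2];W2=cam('wrist',s2)[:2];W3=cam('wrist',s3)[:2];S=cam('scene')[:2]
w1=lambda x,y:(x/5+160-.4,y/5-.4);w2=lambda x,y:(x/5+20-.4,y/5+40-.4);w3=lambda x,y:(x/5+370-.4,y/5+50-.4);sc=lambda x,y:(x/6+310-.4,y/6+155-.4)
# screws check
for p in[(65,485),(210,155)]:print('screw w3',onz(*W3,*w3(*p),.016))
print('screw w2',onz(*W2,*w2(645,410),.016))
def tr(name,*rs):
    p,e=tri([ray(*M,*f(*q)) for M,f,q in rs]);print(name,p.round(4),np.round(e,4));return p
a=tr('fl',(W2,w2,(125,572)),(W3,w3,(155,505)),(S,sc,(126,120)),(W1,w1,(78,95)))
b=tr('fr',(W2,w2,(455,672)),(W3,w3,(430,600)),(S,sc,(209,151)),(W1,w1,(355,208)))
c=tr('bl',(W2,w2,(88,200)),(W3,w3,(335,160)),(S,sc,(193,46)))
d=tr('br',(W2,w2,(497,325)),(W3,w3,(645,290)),(S,sc,(270,84)))
for v in((c-a),(d-b)):
    print(np.linalg.norm(v),'yaw',np.degrees(np.arctan2(v[1],v[0])),'tilt',np.arctan2(v[2],np.hypot(v[0],v[1])))
print('widths',np.linalg.norm(b-a),np.linalg.norm(d-c))
v=(c+d-a-b);v/=np.linalg.norm(v);yl=(a-b+c-d);yl/=np.linalg.norm(yl);zz=np.cross(v,yl)
f=(a+b)/2
print('front top mid',f, 'axis point at front', f-zz*.023, f-zz*.026)
L=tr('lens',(W1,w1,(232,255)),(S,sc,(150,182)))
print('lens rel f: along',(L-f)@v,'lat',(L-f)@yl,'up',(L-f)@zz,v)
E
```

```text
screw w3 [0.63479934 0.06575188 0.016     ]
screw w3 [0.7417     0.03893913 0.016     ]
screw w2 [0.66395705 0.1827412  0.016     ]
fl [0.6475 0.1492 0.2854] [0.0018 0.0011 0.0022 0.0013]
fr [0.6367 0.1013 0.2889] [0.0023 0.0002 0.0024 0.0012]
bl [0.6983 0.1373 0.3013] [0.0024 0.002  0.0023]
br [0.6861 0.088  0.3016] [0.0008 0.0007 0.0012]
0.05456104957062924 yaw -13.219121734446254 tilt 0.29571220724553027
0.05274046346615152 yaw -15.042780675859085 tilt 0.24290323596522428
widths 0.04927462292469685 0.05078235638307593
front top mid [0.64209634 0.12523946 0.2871891 ] axis point at front [0.64785083 0.12300737 0.26503895] [0.64860142 0.12271623 0.2621498 ]
lens [0.6316 0.1279 0.2609] [0.0003 0.0003]
lens rel f: along -0.01744240776768412 lat 0.0011372436232245345 up -0.022437585750085212 [ 0.93469841 -0.23516377  0.26652746]
```

```bash
python3 -m jog '[[-15.5,8.2,-18.5,0.7,0],[-15.5,8.2,-18.5,0.7,0],[-15.5,8.2,-18.5,0.7,0],[-15.5,8.2,-18.5,0.7,0],[-15.5,8.2,-18.5,0.7,0],[-15.5,8.2,-18.5,0.7,0],[-15.5,8.2,-18.5,0.7,0]]'
python3 - <<'E'
from h import *
s=observe();print(s['t'],s['tcp_pos'],s['eef_rot'])
np.save('pics/s4.npy',s,allow_pickle=True)
im=get_image('wrist');cv2.imwrite('pics/wrist4.png',im[:,:,::-1])
crop('pics/wrist3.png','pics/w3r.png',190,190,160,80,5)
E
```

```text
t: 3.8
tcp_pos: [0.4332, 0.329, 0.2047]
eef_rot: [0.001, 0.999, 0.05, -0.0]
force: [0.5, -0.1, 0.7]
width: 0.0909
3.8 [0.4332467  0.32898583 0.2047356 ] [ 6.34899116e-04  9.98743288e-01  5.01140814e-02 -1.42769280e-04]
```

View pics/wrist4.png

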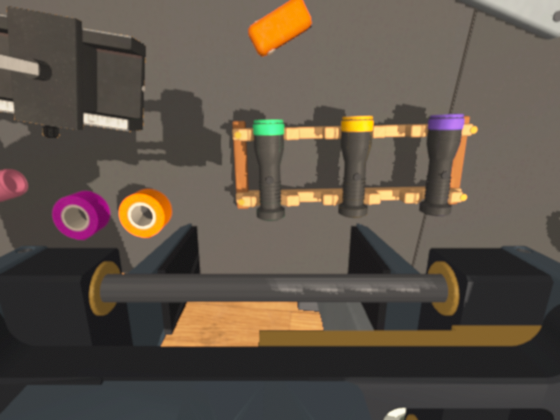

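View pics/w3r.png

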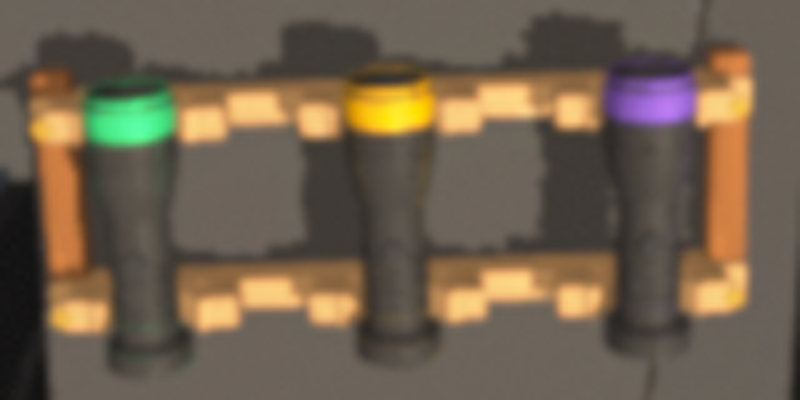

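```bash
python3 - <<'E'
from h import *
rs=[];rt=[]
for i in(1,3,4):
    s=np.load(f'pics/s{i}.npy',allow_pickle=True).item();M=cam('wrist',s)[:2]
    h=cv2.cvtColor(cv2.imread(f'pics/wrist{i}.png'),cv2.COLOR_BGR2HSV)
    m=cv2.inRange(h,(60,120,80),(90,255,255));n,l,st,ce=cv2.connectedComponentsWithStats(m);k=1+np.argmax(st[1:,4])
    print(i,st[k],ce[k],onz(*M,*ce[k],.045));rs.append(ray(*M,*ce[k]))
print('ring',tri(rs))
# tail flange centre pixels
T={1:(155/4+79.6,282/4+129.6),3:(150/5+189.6,350/5+189.6),4:(270,213)}
rt=[]
for i,p in T.items():
    s=np.load(f'pics/s{i}.npy',allow_pickle=True).item();M=cam('wrist',s)[:2];rt.append(ray(*M,*p));print(onz(*M,*p,.04))
print('tail',tri(rt))
crop('pics/wrist4.png','pics/w4r.png',220,100,120,130,6)
# table edge wrist4
s=np.load('pics/s4.npy',allow_pickle=True).item();M=cam('wrist',s)[:2]
print('edge w4',onz(*M,190,301,0),onz(*M,295,303,0))
E
```

```text
1 [100 145  20  10 177] [109.99435028 149.63841808] [0.50130193 0.33420833 0.045     ]
3 [207 208  17  11 154] [215.33766234 213.3961039 ] [0.50070725 0.33875101 0.045     ]
4 [253 120  32  16 446] [268.1793722 127.       ] [0.50146796 0.34098116 0.045     ]
ring (array([0.49974827, 0.34012024, 0.03618999]), [np.float64(0.0011791433629530568), np.float64(0.0018468488669832082), np.float64(0.0018076110338383958)])
[0.41123627 0.3262885  0.04      ]
[0.41276877 0.32882065 0.04      ]
[0.41161387 0.33046855 0.04      ]
tail (array([0.4089751 , 0.33015071, 0.03223401]), [np.float64(0.0001376774948525627), np.float64(0.0002073232053732241), np.float64(0.0002867744819032493)])
edge w4 [0.2666773  0.42377602 0.        ] [0.27750969 0.28425718 0.        ]
```

View pics/w4r.png

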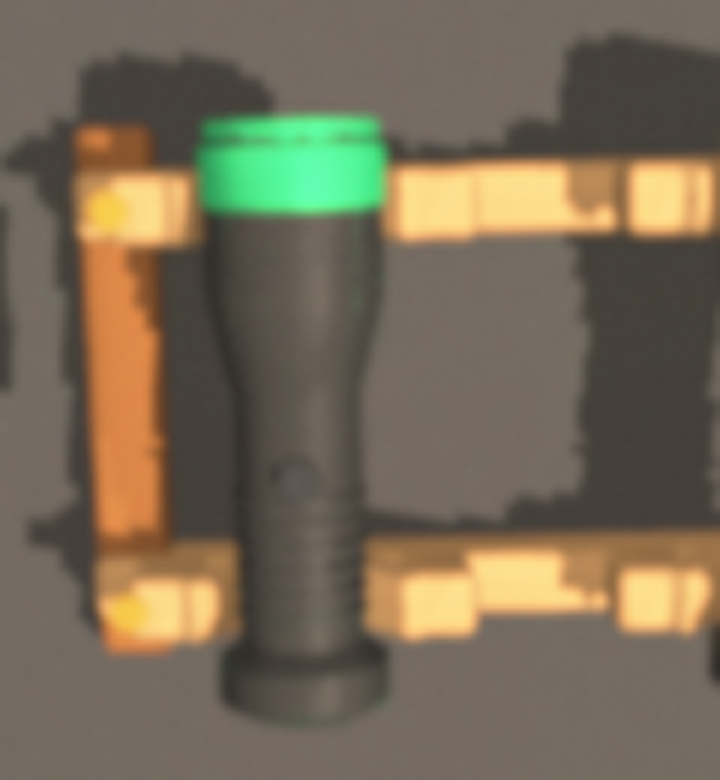

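```bash
python3 -m jog '[[1.5,0.5,-5,0,0],[1.5,0.5,-8,0,0],[1.5,0.5,-10,0,0],[1.5,0.5,-10,0,0]]'; python3 -m jog '[[0,0,0,0,0]]'
python3 - <<'E'
from h import *
s=observe();print(s['t'],s['tcp_pos'],s['eef_rot'])
im=get_image('wrist');cv2.imwrite('pics/wrist5.png',im[:,:,::-1])
E
```

```text
t: 4.25
tcp_pos: [0.4495, 0.3339, 0.1036]
eef_rot: [0.001, 0.999, 0.049, -0.001]
force: [0.2, -0.0, 0.2]
width: 0.0909
t: 4.35
tcp_pos: [0.4506, 0.3354, 0.1064]
eef_rot: [-0.001, 0.999, 0.05, 0.002]
force: [0.3, 0.9, 1.3]
width: 0.0912
4.35 [0.45063682 0.33538086 0.10641549] [-7.57283589e-04  9.98772252e-01  4.95075410e-02  1.55510588e-03]
```

View pics/wrist5.png

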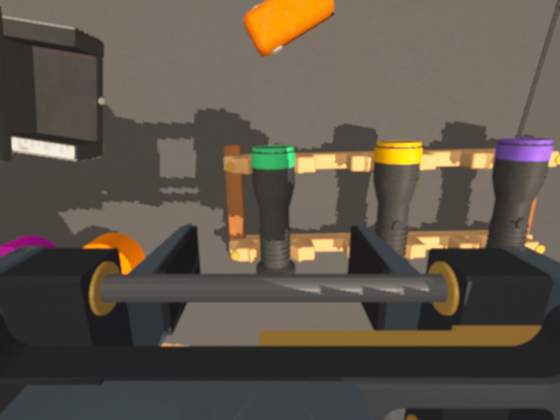

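```bash
python3 -m jog '[[-0.2,0,-4,0.3,0],[-0.2,0,-7,0.3,0],[-0.2,0,-7,0.3,0],[-0.2,0,-7,0.3,200],[-0.2,0,-7,0.3,200],[-0.2,0,-7,0.3,200],[-0.2,0,-7,0.3,200],[-0.2,0,-7,0.3,200]]' 15;python3 -m jog '[[0,0,0,0,200],[0,0,0,0,200],[0,0,0,0,200]]'
```

```text
t: 5.2
tcp_pos: [0.4468, 0.3355, 0.0355]
eef_rot: [-0.0, 0.999, 0.053, 0.001]
force: [1.1, -0.9, -0.3]
width: 0.0545
t: 5.5
tcp_pos: [0.4467, 0.3344, 0.0348]
eef_rot: [0.001, 0.999, 0.054, 0.0]
force: [1.5, -1.6, 2.3]
width: 0.0313
```

```bash
python3 -m jog '[[0,0,0,0,220],[0,0,0,0,220],[0,0,2,0,220],[0,0,5,0,220],[0,0,8,0,220],[0,0,10,0,220],[0,0,10,0,220],[0,0,10,0,220]]' 15
python3 - <<'E'
from h import *
s=observe();print(s['t'],s['tcp_pos'],s['eef_rot'])
im=get_image('wrist');cv2.imwrite('pics/wrist6.png',im[:,:,::-1])
im=get_image('scene');cv2.imwrite('pics/scene6.png',im[:,:,::-1])
crop('pics/scene6.png','pics/s6c.png',200,170,200,150,4)
E
```

```text
t: 6.3
tcp_pos: [0.4456, 0.3352, 0.134]
eef_rot: [0.0, 0.999, 0.053, -0.001]
force: [-0.2, -0.8, -2.1]
width: 0.0311
6.3 [0.44556213 0.33519677 0.13395509] [ 1.42332373e-04  9.98605768e-01  5.27821182e-02 -7.40363567e-04]
```

View pics/wrist6.png

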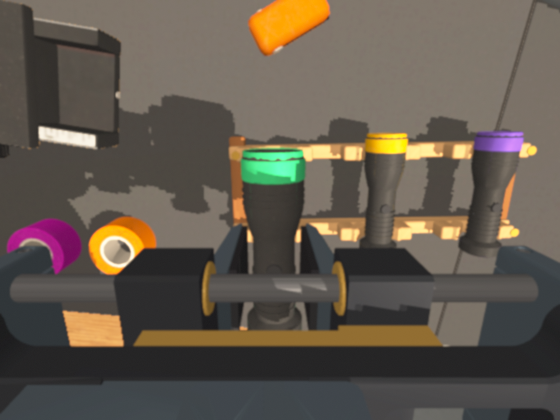

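View pics/s6c.png

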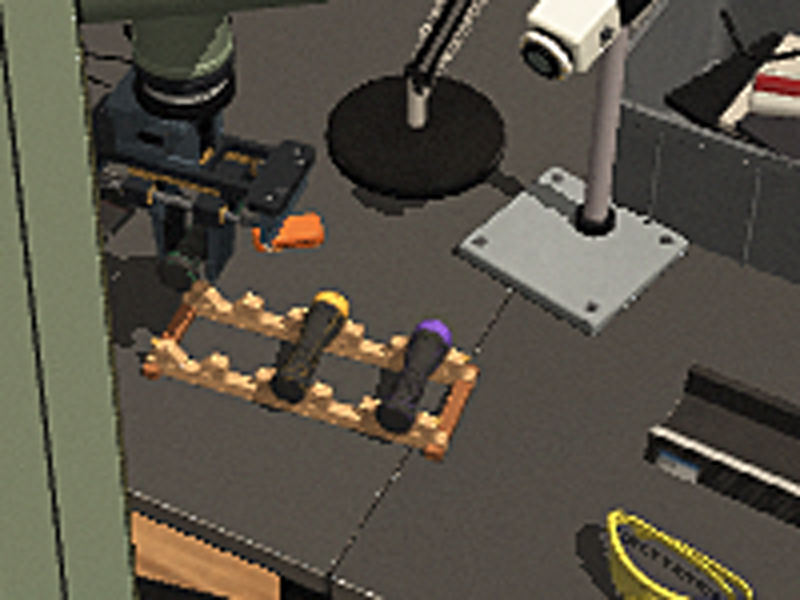

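```bash
python3 - <<'E'
from h import *
S=cam('scene')[:2];T=cam('top')[:2]
f=lambda x,y:(x/4+199.6,y/4+169.6)
print(onz(*S,*f(330,575),0),onz(*S,*f(135,491),0))
im=cv2.imread('pics/top0.png').astype(int)
for u in(100,235,255,280,290,345):
    g=im[285:325,u].sum(1); 
    k=[v for v in range(286,324) if abs(im[v,u,2]-im[v,u,0])>45]
    print(u,k[:2],onz(*T,u,k[0]-.5,0) if k else None)
s=np.load('pics/s1.npy',allow_pickle=True).item();M=cam('wrist',s)[:2]
print(onz(*M,50,243.5,0),onz(*M,220,261,0))
crop('pics/top0.png','pics/t0e.png',200,220,140,100,5)
E
```

```text
[0.29782429 0.13673077 0.        ] [0.2979501  0.30949234 0.        ]
100 [307, 308] [0.30030291 0.81962183 0.        ]
235 [311, 312] [0.29988381 0.39550348 0.        ]
255 [311, 312] [0.30164038 0.3326273  0.        ]
280 [312, 313] [0.30076705 0.25384324 0.        ]
290 [312, 313] [0.30164597 0.22235457 0.        ]
345 [314, 315] [0.30033774 0.04886146 0.        ]
[0.29423306 0.48802419 0.        ] [0.28830929 0.14379053 0.        ]
```

View pics/t0e.png

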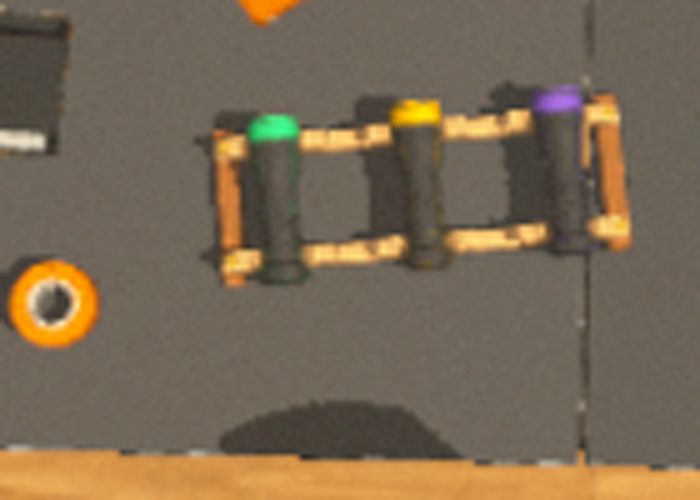

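```bash
python3 -m jog '[[-5,0,0,-6,220],[-10,0,0,-6,220],[-15,0,0,-6,220],[-19,0,-2,-6,220],[-19,0,-6,-6,220],[-19,0,-9,-6,220],[-19,0,-10,-6,220],[-19,0,-10,-6,220]]' 12
python3 - <<'E'
from h import *
s=observe();print(s['t'],s['tcp_pos'],s['eef_rot'],s['force'])
for n in('wrist','top','scene'):
    im=get_image(n);cv2.imwrite(f'pics/{n}7.png',im[:,:,::-1])
E
```

```text
t: 7.2
tcp_pos: [0.2555, 0.3342, 0.0331]
eef_rot: [0.002, 1.0, 0.0, -0.002]
force: [0.3, 0.8, -0.3]
width: 0.0316
7.2 [0.25545994 0.33424386 0.03314174] [ 1.92963352e-03  9.99996765e-01  4.94525398e-04 -1.58169932e-03] [ 0.33344079  0.84487867 -0.30284007]
```

View pics/wrist7.png

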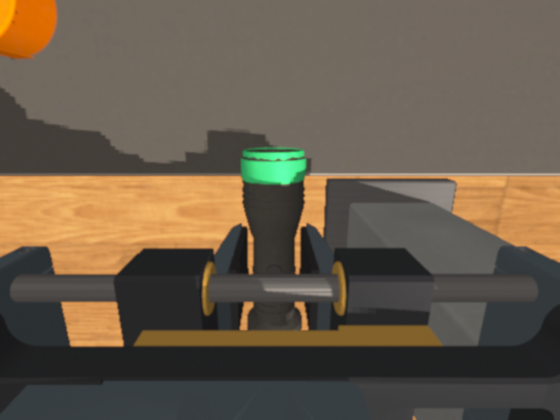

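View pics/scene7.png

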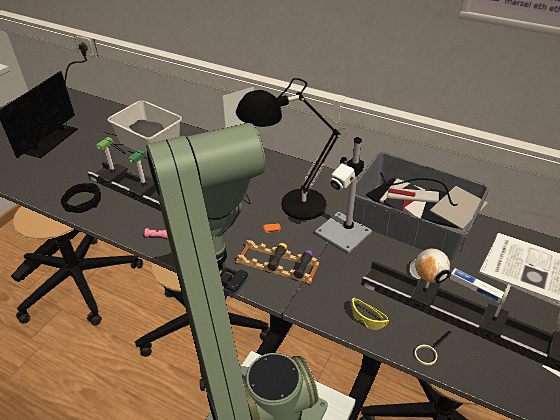

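View pics/top7.png

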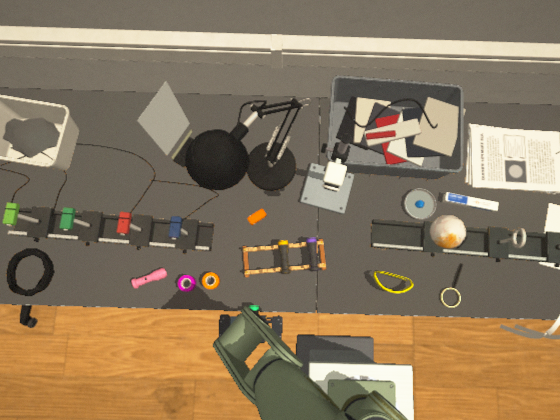

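```bash
python3 -m jog '[[0,0,-1,0,220],[0,0,-1.5,0,220],[0,0,-2,0,220],[0,0,-2.5,0,220],[0,0,-3.0,0,220],[0,0,-3.0,0,220],[0,0,-3.0,0,220]]' 12
python3 - <<'E'
from h import *
s=observe();print(s['t'],s['tcp_pos'],s['eef_rot'],s['force'])
im=get_image('wrist');cv2.imwrite('pics/wrist8.png',im[:,:,::-1])
E
```

```text
t: 8.05
tcp_pos: [0.2563, 0.3353, 0.0045]
eef_rot: [0.0, 1.0, 0.001, -0.0]
force: [0.6, -0.7, -2.2]
width: 0.0314
8.05 [0.25634921 0.33526227 0.00453676] [ 2.19235955e-04  9.99999721e-01  7.13989912e-04 -2.02324165e-05] [ 0.57696544 -0.65117073 -2.17338763]
```

View pics/wrist8.png

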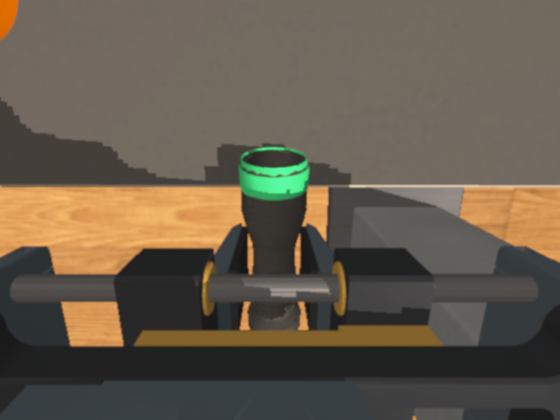

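```bash
python3 - <<'E'
from h import *
c=get_calibration('wrist');K=c['mtx'];E=c['T_tool_cam']
crop('pics/wrist8.png','pics/w8c.png',225,135,100,70,7)
for g in(58,60,62):
  for th in(0,.15,.2,.25,.3,.35,.4):
    ax=np.array([np.cos(th),0,-np.sin(th)]);up=np.array([np.sin(th),0,np.cos(th)]) # up: perpendicular (tool z is down)
    f=ax*g/1000
    o=[proj(K,E,f+up*r) for r in(-.016,0,.016)]
    l=[proj(K,E,f+np.array([0,y,0]))[0] for y in(-.016,.016)]
    print(g,th,[x[1].round(1) for x in o],np.round(abs(l[1]-l[0]),1))
E
```

```text
58 0 [np.float64(161.7), np.float64(157.4), np.float64(153.9)] 65.1
58 0.15 [np.float64(171.7), np.float64(161.0), np.float64(152.3)] 68.8
58 0.2 [np.float64(175.9), np.float64(162.9), np.float64(152.4)] 70.1
58 0.25 [np.float64(180.6), np.float64(165.2), np.float64(152.7)] 71.4
58 0.3 [np.float64(185.7), np.float64(167.9), np.float64(153.4)] 72.7
58 0.35 [np.float64(191.2), np.float64(171.0), np.float64(154.4)] 74.1
58 0.4 [np.float64(197.3), np.float64(174.5), np.float64(155.8)] 75.4
60 0 [np.float64(157.1), np.float64(153.3), np.float64(150.2)] 65.3
60 0.15 [np.float64(167.0), np.float64(156.8), np.float64(148.5)] 69.2
60 0.2 [np.float64(171.3), np.float64(158.7), np.float64(148.5)] 70.6
60 0.25 [np.float64(176.0), np.float64(161.0), np.float64(148.9)] 72.0
60 0.3 [np.float64(181.2), np.float64(163.8), np.float64(149.5)] 73.3
60 0.35 [np.float64(186.9), np.float64(166.9), np.float64(150.6)] 74.7
60 0.4 [np.float64(193.0), np.float64(170.5), np.float64(152.0)] 76.1
62 0 [np.float64(152.5), np.float64(149.2), np.float64(146.4)] 65.5
62 0.15 [np.float64(162.4), np.float64(152.6), np.float64(144.6)] 69.6
62 0.2 [np.float64(166.6), np.float64(154.5), np.float64(144.6)] 71.1
62 0.25 [np.float64(171.4), np.float64(156.8), np.float64(144.9)] 72.5
62 0.3 [np.float64(176.7), np.float64(159.5), np.float64(145.6)] 74.0
62 0.35 [np.float64(182.4), np.float64(162.7), np.float64(146.6)] 75.4
62 0.4 [np.float64(188.7), np.float64(166.4), np.float64(148.1)] 76.9
```

View pics/w8c.png

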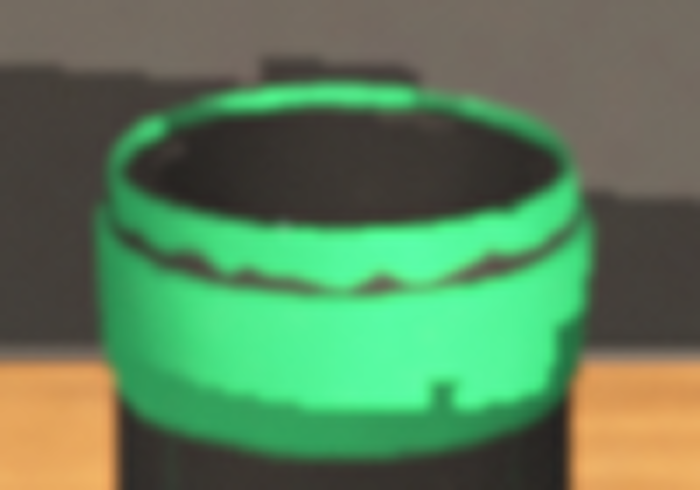

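```bash
python3 -m jog '[[0,0,-0.2,0,220],[0,0,-0.3,0,220],[0,0,-0.3,0,220]]' 12; python3 -m jog '[[0,0,2,0,220],[0,0,6,0,220],[0,0,10,0,220],[0,0,12,0,220],[0,0,12,0,220],[0,0,12,0,220]]' 40
python3 - <<'E'
from h import *
s=observe();print(s['t'],s['tcp_pos'],s['eef_rot'],s['force'])
np.save('pics/s9.npy',s,allow_pickle=True)
for n in('wrist','top','scene'):
    im=get_image(n);cv2.imwrite(f'pics/{n}9.png',im[:,:,::-1])
crop('pics/wrist9.png','pics/w9c.png',225,135,100,70,7)
im=cv2.imread('pics/wrist9.png');h=cv2.cvtColor(im,cv2.COLOR_BGR2HSV)
E
```

```text
t: 8.4
tcp_pos: [0.2564, 0.3355, 0.0018]
eef_rot: [-0.0, 1.0, 0.001, 0.0]
force: [-1.0, 0.1, 1.4]
width: 0.0313
t: 9.0
tcp_pos: [0.2561, 0.3349, 0.1213]
eef_rot: [0.0, 1.0, 0.001, -0.0]
force: [-0.4, -0.5, -0.9]
width: 0.031
9.0 [0.25609042 0.33492894 0.12125194] [ 2.09775249e-04  9.99999822e-01  5.50755119e-04 -9.23008714e-05] [-0.43989398 -0.4886055  -0.92862846]
```

View pics/w9c.png

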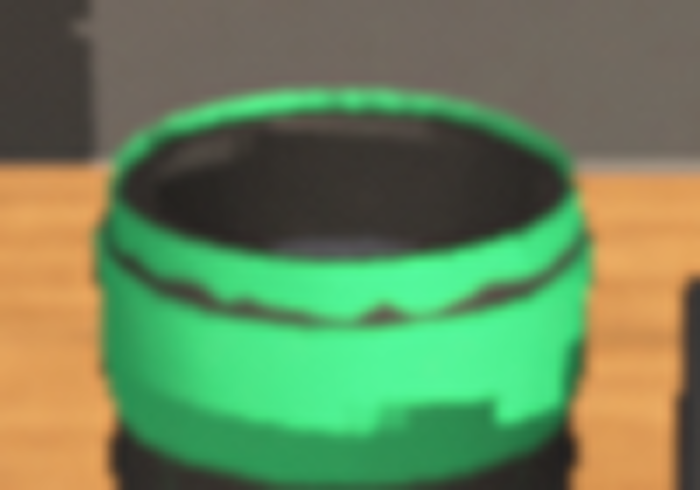

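View pics/scene9.png

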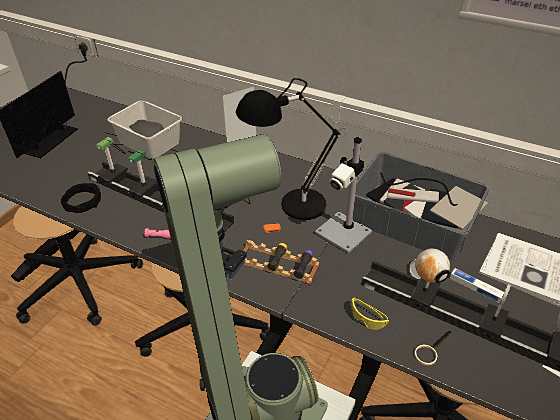

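```bash
python3 -m jog '[[2,-2,4,-3,220],[5,-5,7,-8,220],[8,-8,9,-14,220],[11,-10,9,-14,220],[14,-13,9,-14,220],[17,-15,9,-14,220],[19.4,-16,9,-14,220],[19.4,-16,9,-14,220]]'
python3 -m jog '[[0,0,0,0,220]]'
python3 - <<'E'
from h import *
s=observe();print(s['t'],s['tcp_pos'],s['eef_rot'],s['force'])
np.save('pics/s10.npy',s,allow_pickle=True)
for n in('wrist','top','scene'):
    im=get_image(n);cv2.imwrite(f'pics/{n}10.png',im[:,:,::-1])
crop('pics/top10.png','pics/t10c.png',240,120,140,150,4)
crop('pics/scene10.png','pics/s10c.png',220,130,180,150,4)
E
```

```text
t: 9.95
tcp_pos: [0.4527, 0.1739, 0.21]
eef_rot: [0.001, 0.992, -0.123, -0.0]
force: [-0.9, 0.3, -0.4]
width: 0.031
t: 10.05
tcp_pos: [0.4498, 0.1749, 0.2101]
eef_rot: [0.001, 0.993, -0.122, -0.002]
force: [-0.4, 0.3, -1.9]
width: 0.0311
10.05 [0.44977062 0.17492527 0.21011172] [ 7.55020868e-04  9.92546077e-01 -1.21854399e-01 -1.79449799e-03] [-0.40300847  0.2954299  -1.89940357]
```

View pics/wrist10.png

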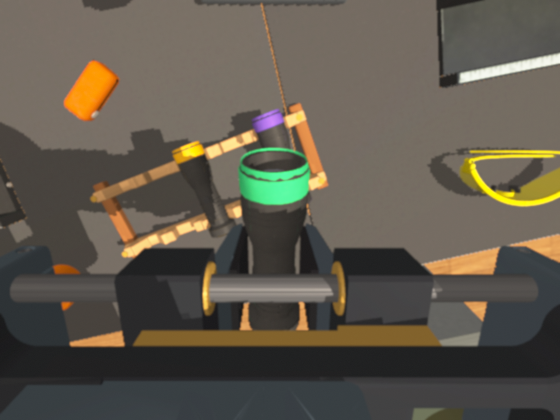

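View pics/s10c.png

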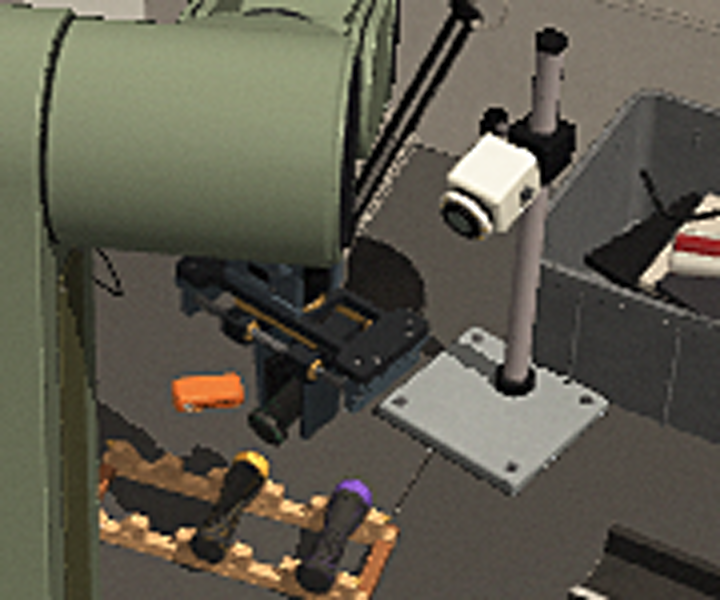

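View pics/t10c.png

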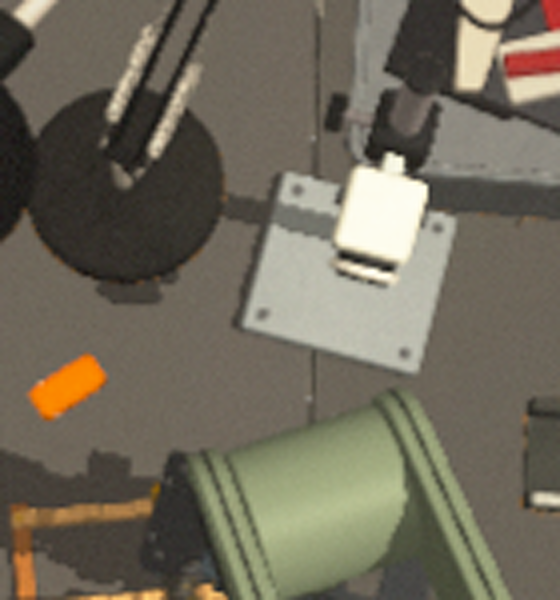

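```bash
python3 -m jog '[[1.5,-0.4,0.4,0,220],[3,-0.9,0.8,0,220],[4.5,-1.3,1.2,0,220],[5.9,-1.7,1.6,0,220],[5.9,-1.7,1.6,0,220],[5.9,-1.7,1.6,0,220],[5.9,-1.7,1.6,0,220]]'
python3 - <<'E'
from h import *
s=observe();print(s['t'],s['tcp_pos'],s['eef_rot'],s['force'])
np.save('pics/s11.npy',s,allow_pickle=True)
for n in('wrist','top','scene'):
    im=get_image(n);cv2.imwrite(f'pics/{n}11.png',im[:,:,::-1])
crop('pics/top11.png','pics/t11c.png',280,130,100,100,6)
crop('pics/scene11.png','pics/s11c.png',270,140,110,110,6)
E
```

```text
t: 10.9
tcp_pos: [0.508, 0.1587, 0.2274]
eef_rot: [0.0, 0.993, -0.121, -0.001]
force: [-0.5, 0.3, -2.4]
width: 0.0306
10.9 [0.50800923 0.15872139 0.22740134] [ 1.96892390e-04  9.92669621e-01 -1.20857335e-01 -6.98888866e-04] [-0.52108447  0.28109019 -2.3644001 ]
```

View pics/wrist11.png

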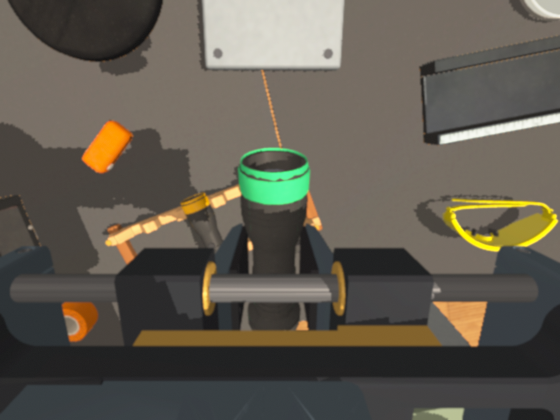

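View pics/s11c.png

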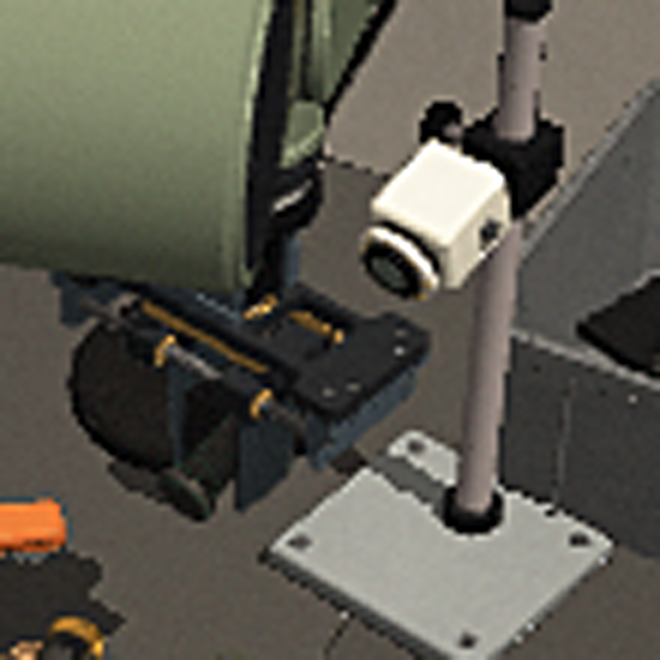

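View pics/t11c.png

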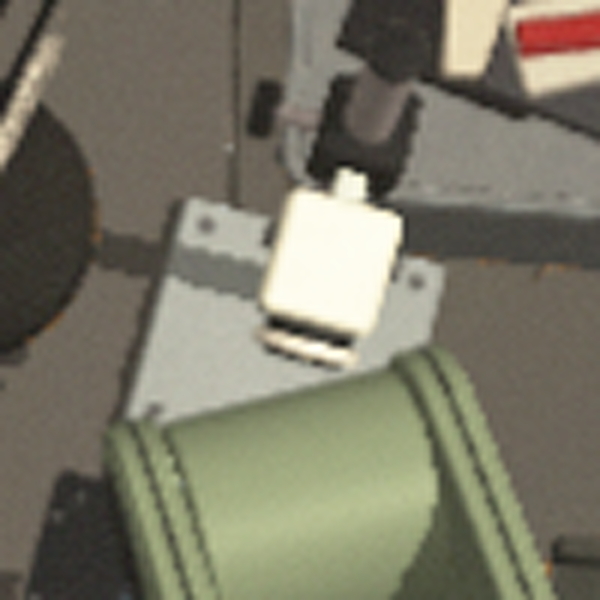

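```bash
python3 - <<'E'
from h import *
s=np.load('pics/s11.npy',allow_pickle=True).item()
S=cam('scene')[:2];W=cam('wrist',s)[:2]
f=lambda x,y:(x/6+269.6,y/6+139.6)
T=np.eye(4);T[:3,:3]=Rq(s['eef_rot']).as_matrix();T[:3,3]=s['tcp_pos']
im=cv2.imread('pics/wrist11.png');crop('pics/wrist11.png','pics/w11c.png',225,135,100,80,7)
h=cv2.cvtColor(im,cv2.COLOR_BGR2HSV);m=cv2.inRange(h,(60,120,60),(90,255,255))
m[:, :230]=0;m[:,320:]=0
ys,xs=np.nonzero(m);print('mask',xs.min(),xs.max(),ys.min(),ys.max())
# inner hole
cs,hi=cv2.findContours(m,cv2.RETR_CCOMP,cv2.CHAIN_APPROX_NONE)
for c,q in zip(cs,hi[0]):
    if len(c)>40: print('hole' if q[3]>=0 else 'outer',cv2.fitEllipse(c),cv2.boundingRect(c))
v=np.array([np.cos(.27)*np.cos(np.radians(14)),-np.cos(.27)*np.sin(np.radians(14)),np.sin(.27)])
L=np.array([.631,.1273,.261])
print('lens px pred',proj(*S,L),'seen',f(393,270))
for th in(.2,.26,.32):
    ax=T[:3,:3]@np.array([np.cos(th),0,-np.sin(th)])
    F=s['tcp_pos']+.061*ax;Ta=s['tcp_pos']-.042*ax
    print(th,'tail px',proj(*S,Ta),'seen',f(185,492),'x',(F-L)@v,'ang',np.arccos(ax@v), 'off',(F-L)-((F-L)@v)*v,'front px',proj(*W,F))
E
```

```text
mask 238 309 148 204
outer ((273.5565185546875, 176.31309509277344), (57.59756851196289, 71.49112701416016), 91.40501403808594) (238, 148, 72, 57)
hole ((254.7954559326172, 176.67576599121094), (5.381608963012695, 31.185049057006836), 106.8772964477539) (240, 170, 32, 12)
lens px pred [334.59220998 185.0375555 ] seen (335.1, 184.6)
0.2 tail px [299.0155133  222.64372878] seen (300.43333333333334, 221.6) x -0.07045717115728704 ang 0.07137066103617162 off [ 0.00095167  0.0006517  -0.0027668 ] front px [273.12839972 156.67559982]
0.26 tail px [299.12734158 223.14394699] seen (300.43333333333334, 221.6) x -0.0703059351647492 ang 0.011534893060311292 off [5.45145107e-06 8.87933388e-04 7.57054560e-04] front px [273.12377977 159.50989772]
0.32 tail px [299.27085613 223.6081523 ] seen (300.43333333333334, 221.6) x -0.07037421869535802 ang 0.04870652442792053 off [-0.00094152  0.00112387  0.00428331] front px [273.11920437 162.95815834]
```

View pics/w11c.png

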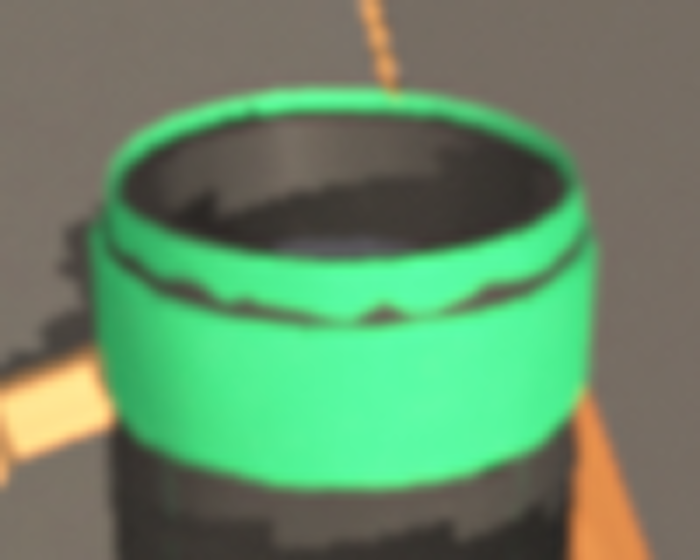

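```bash
python3 -m jog '[[0,0,0,0,220],[0,0,0,0,220],[0,0,0,0,220],[0,0,0,0,220],[0,0,0,0,220],[0,0,0,0,220]]'
python3 - <<'E'
from h import *
s=observe();print(s['t'],s['tcp_pos'],s['width'],np.abs(s['dq']).max())
im=get_image('wrist');h=cv2.cvtColor(im,cv2.COLOR_RGB2HSV);m=cv2.inRange(h,(60,120,60),(90,255,255));m[:,:230]=0;m[:,320:]=0
ys,xs=np.nonzero(m);print('mask',xs.min(),xs.max(),ys.min(),ys.max())
print(hand_in())
E
```

```text
t: 11.65
tcp_pos: [0.5094, 0.1583, 0.2277]
eef_rot: [0.0, 0.993, -0.121, 0.0]
force: [-0.3, -0.8, -0.7]
width: 0.0307
11.65 [0.50935345 0.15830069 0.22772373] 0.0306730379854551 0.0012682611790682447
mask 238 309 148 204
the job is handed in; nothing more can be done
None
```

I handed the job in at about 11.7 s with the green-ringed torch held in the air in front of the camera lens; no verdict came back.

**What I did:** I gripped the torch in the rack, about 9 mm behind its centre, and lifted it clear. The tool can only turn about the vertical, so I pressed the torch's front on the table edge until it pitched up in the grip. I then raised the grip from 12 to 40 N, turned the torch 14° to match the camera's yaw and moved it to the lens.

**Last checks:**
- **Position:** the front is about 70 mm from the lens and about 1 mm off its axis sideways and up/down. These figures come from the measured tool pose and the grip geometry. The lens itself was out of the wrist view at the end, so its position comes from earlier pictures.
- **Angle:** the torch is pitched up about 0.26 rad, against about 0.27 rad measured for the camera tilt. The two sides of the camera head gave 0.24 and 0.30 rad, so the tilt is uncertain by about 0.05 rad, well inside the 0.17 rad allowed.
- **Stillness:** joint speeds were about 0.001 rad/s, and the ring's place in the wrist picture had not changed over 0.7 s.
- **Rest of the scene:** in the later pictures the other two torches, the camera and the glasses looked unmoved. I did not re-measure the torches and glasses; the lens was within a pixel of its earlier place.

**Disagreements:** the torch's tail appeared 1 to 2 pixels (about 4 mm) from where I predicted in the scene picture. An early wrist-camera reading of the table edge was up to 3 cm off the top and scene views, so I used those two instead.

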